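# Load the indexing head and hold it at the third click

### The arm

A 6-joint arm with a two-finger parallel gripper is mounted at the origin on a cart in front of the work surface, level with it; the furniture and walls round the work are solid. World frame = base frame: x ahead of the robot, y to its left, z up, the work surface at z = 0. Lengths are in m, angles in rad, forces in N, time in s.
With the tool pointing down it reaches from about 0.275 to 0.875 m from the base axis. Payload 12.5 kg.
Tool frame: the origin (TCP) lies midway between the tips of the shut fingers; the grasp point (between the pads) lies 19 mm behind it (env.grip_depth is the z of the grasp point in the tool frame, in m); z points along the fingers, y is the line along which they close (so a half turn about z gives the same grasp; the last joint's range is limited). The gripper opens to 85 mm and grips with 20 to 120 N. Pads are 22 mm wide; open, the fingers measure 114 mm over their backs; the gripper's body (76 mm by 85 mm) begins 54 mm behind the grasp point. The pads swing forward as they close: fully open they stand 13 mm farther back than shut.
Start: joints at [1.077, 0.351, 1.652, -0, 1.139, -0.085], TCP at [0.219, 0.505, 0.231] pointing down, gripper open.
Joint ranges: [-2.75, 2.75], [-0.79, 2.1], [0.01, 2.65], [-1.57, 4.71], [0.07, 3.14], [-2.87, 2.87]. Speed limits (rad/s): [2.22, 2.22, 2.79, 3.14, 3.14, 3.14].

### API

Orientations are given as a 3x3 rotation matrix whose columns are the frame's x, y, z axes.
In Python, from station import sense, eyes, order, env gives the robot as it stands.
- The arm moves only by the tool jog_arm, never from a script. Its argument "steps" is a list of rows, each an object of numbers: "x", "y", "z": the shift along the tool's x, y, z in mm; "spin": the turn about the tool's z in rad; "gripper": the closure in counts, from 0 (fully open) to 255 (shut). A call has 1 to 5 rows; each row is the pose to reach, as a shift and turn from the pose commanded when the call began, along the tool's axes at that moment; what a row does not reach only later rows make up. A row lasts 1/10 s, in which the tool goes at most 50 mm and 8.59 degrees, less where a joint would pass 70% of its speed; a pose out of reach is approached as far as the arm can. A call with a gripper value outside its range is refused whole. The fingers move at their own pace and stop on an object; "force" is the grip in N (left out, the last holds). Time passes only in rows, so rows that repeat a pose let the fingers close. It gives the time, the measured TCP pose, the force, the opening and the grip force at its end, in the units of the state.
- sense(): the state, without advancing time (a new reading comes with each control period).
- eyes.capture(name): name is "side" or "top"; returns a dict with "img" (400x640x3 uint8, blue, green, red), "z_map" (400x640 float32, m along the optical axis (not along the pixel's ray), 0 where there is no reading), "mtx" (3x3 intrinsics, pixels), "T" (4x4, takes a point from camera to world coordinates). Camera axes: x right, y up, looking along -z (the intrinsics and any distortion apply to the point x, -y, -z); pixel columns grow to the right and rows downward; lengths in m; the calibration is good to about 2 mm. A picture is of the moment at which its call begins.
- order.job_done(): hands the job in; it is judged then, once.
The state is a dict: "time": time; "joint_pos": joint angles; "joint_velocities": joint speeds; "effort": joint torques, N m; "ee_pos": TCP position; "ee_rot": TCP orientation; "contact_force": force on the tool from outside, world axes, zero at the start; "ft_torque": the same for the moment, N m; "grip_width": finger opening in m; "grip_force": force on a finger pad.
Only numpy, scipy, OpenCV 4.12 (cv2) and the standard library are available. Lean on these libraries where they do the work, as an engineer would, in place of code of your own. Each camera call takes 0.05 s, during which the arm holds its last target. There are 200 camera calls.

### The job

Load the indexing head: stand the small collet in the cup marked with one dot, let it go, then stand the large collet in the cup marked with two dots. Then grip the black knob in the middle and turn it clockwise (seen from above), counting the clicks, to the third click and no further. The knob springs back if released, so finish while still gripping it and holding the dial at the third click; leave the vee block, the ring and the loupe alone.

Things in the scene. Friction and masses are not known exactly. Their poses are not given: they have to be found in the camera images.
- index_head: the fixed grey round housing of the indexing head, 180 mm across, top at 27 mm; it does not move. Origin: centre of its underside on the plate, on the vertical axis of the dial. Its -x side is where the red pointer line stands at rest. Five white ticks on its rim, beside the red pointer line of the dial, mark the rest position and the four clicks
- dial_angle (a joint): angle of the dial, rad; 0 at rest against its end stop, grows clockwise seen from above, up to 1.95. A sprung ball makes click stops at 0.4, 0.8, 1.2 and 1.6; the ridges between lie at 0.2, 0.6, 1.0, 1.4 and 1.8. A return spring drives it back to 0 when released, even from a stop: turning takes 0.04 to 0.24 N m, least just before a stop, most just after it, and more the further it is turned
- dial: the turning part: dark steel disc, 162 mm across, top face 35.5 mm above the plate, with the knob and both cups fixed on it. Origin: on the axis, centre of the disc's underside, 27.5 mm above the plate. At angle 0 its axes are those of the housing; at angle q they are turned by -q about z
- knob_grip (a point): centre of the bar of the black knob, on the dial's axis, 71.5 mm above the plate, axes as the dial's: the place to grip, fingers closing along y. The bar is 54 mm long along x, 14 mm wide along y, 32 mm high (16 mm above and below this point), on a round stem of 24 mm diameter that ends 57 mm above the plate; a white line on top marks its -x end
- pocket_1 (a point): cup with one white dot beside it: centre of its inner floor, 38.5 mm above the plate, 60 mm from the dial's axis. Round aluminium cup, 26 mm inside, 32 mm outside, 13 mm deep (rim 51.5 mm above the plate); carried by the dial
- pocket_2 (a point): cup with two white dots beside it: centre of its inner floor, 38.5 mm above the plate, 60 mm from the dial's axis. Round aluminium cup, 30.4 mm inside, 36.4 mm outside, 13 mm deep (rim 51.5 mm above the plate); carried by the dial
- small_collet: small steel spring collet standing upright, 26 mm across at the head (its widest, a rim 26 to 29 mm up), tapering to 19 mm at the foot, 31 mm tall, 0.06 kg; origin: centre of its underside, z up
- large_collet: large steel spring collet standing upright, 31 mm across at the head (its widest, a rim 29 to 32 mm up), tapering to 22 mm at the foot, 34 mm tall, 0.06 kg; origin: centre of its underside, z up
- vee_block: grey vee block, 45 x 40 x 30 mm, a bystander; origin: centre of its underside
- gauge_ring: grey steel setting ring, 60 mm across, 14 mm high, a bystander; origin: centre of its underside
- eye_loupe: black loupe, 37 mm across, 34 mm tall, a bystander; origin: centre of its underside

How it is judged:
By the outcome, as a careful person would: the job done as asked, in the order asked, and still so for the second after the job is handed in, while the arm keeps its last pose, push and grip.
It also fails if it takes over 70 s, if anything falls off the work surface, if the arm or the gripper's body presses on something with over 40 N, if the wrist force passes 120 N, or if a joint passes its speed limit or range.

## Working session

There is one attempt and no reset: what is moved stays moved. The work goes in short steps, Python scripts to look and compute and a tool call to move; the robot and the scene stay as the last step left them, time stands still between calls to the robot, and variables do not carry over. Pictures are saved under pics/ and viewed, at most 10 in all, crops included, and the job is handed in when it is done.

Besides the shell and the picture viewer there is one more tool, called after "Request:" as name(argument=value, ...), one argument or row to a line, values as JSON. jog_arm: Moves the arm, as the interface text tells. Its arguments: {"type":"object","properties":{"steps":{"type":"array","items":{"type":"object","properties":{"x":{"type":"number"},"y":{"type":"number"},"z":{"type":"number"},"spin":{"type":"number"},"gripper":{"type":"number"}}}},"force":{"type":"number"}},"required":["steps"]}

```bash
mkdir -p pics; ls; python3 - <<'E'
from station import sense, eyes, order, env
import cv2,numpy as np
print(sense()); print(env.grip_depth)
for n in("top","side"):
    c=eyes.capture(n); cv2.imwrite(f"pics/{n}0.png",c["img"]); np.savez(f"{n}0.npz",**{k:c[k] for k in("img","z_map","mtx","T")}); print(c["mtx"],c["T"], [k for k in c])
E
```

```text
pics
{'time': 0.0, 'joint_pos': array([ 1.07742177e+00,  3.51196369e-01,  1.65244559e+00,  3.32959249e-05,
        1.13908263e+00, -8.45801521e-02]), 'joint_velocities': array([ 0.00079705,  0.00052827,  0.00030533, -0.00049524, -0.00123377,
       -0.00039131]), 'effort': array([ 2.09204838e-03, -5.06092072e+01, -2.91412121e+01, -1.19702895e-05,
        4.33537964e-03, -1.91249103e-05]), 'ee_pos': array([0.21842689, 0.50440222, 0.23077208]), 'ee_rot': array([[-9.17595136e-01,  3.97515849e-01, -5.62721435e-04],
       [ 3.97516227e-01,  9.17594618e-01, -9.82621191e-04],
       [ 1.25742663e-04, -1.12533933e-03, -9.99999359e-01]]), 'contact_force': array([-1.10970145, -0.09625676,  0.45964575]), 'ft_torque': array([-0.04204211, -0.0471743 ,  0.02436445]), 'grip_force': 0.0, 'grip_width': 0.08557476687903616}
-0.0187
[[377.64803543   0.         317.38351537]
 [  0.         377.64803543 199.53059391]
 [  0.           0.           1.        ]] [[-0.00876915  0.98822602 -0.15274959  0.34565362]
 [-0.99993358 -0.00980844 -0.00605161 -0.07842466]
 [-0.00747859  0.15268638  0.9882464   1.08002407]
 [ 0.          0.          0.          1.        ]] ['img', 'z_map', 'mtx', 'T']
[[457.47910704   0.         320.24758904]
 [  0.         457.47910704 198.06460591]
 [  0.           0.           1.        ]] [[ 0.99887768 -0.03329024  0.0336918   0.52467355]
 [ 0.04710808  0.624378   -0.77970054 -0.86679478]
 [ 0.00492     0.78041263  0.62524549  0.74795317]
 [ 0.          0.          0.          1.        ]] ['img', 'z_map', 'mtx', 'T']
```

View pics/top0.png

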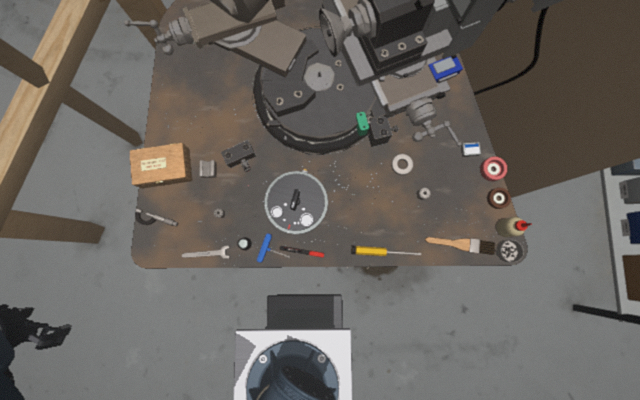

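View pics/side0.png

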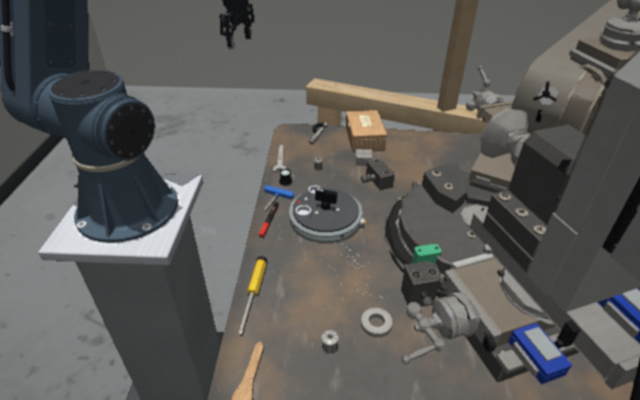

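The top view shows the head at about (296,201), the small collet near (219,213), the large one near (424,194), the ring at (402,163), the loupe at (244,243) and the vee block at (207,168). The side view agrees: collets near (318,162) and (330,341), head at (326,212). Next I'll enlarge the relevant parts.

```bash
cat > h.py <<'E'
import numpy as np, cv2
def proj(c,P):
    T=c["T"];p=(np.atleast_2d(P)-T[:3,3])@T[:3,:3]; p=p*[1,-1,-1]
    q=p@c["mtx"].T; return q[:,:2]/q[:,2:]
def ray(c,uv,z):
    uv=np.atleast_2d(uv).astype(float);d=np.c_[uv,np.ones(len(uv))]@np.linalg.inv(c["mtx"]).T
    d=d*[1,-1,-1]@c["T"][:3,:3].T;o=c["T"][:3,3]
    return o+d*((z-o[2])/d[:,2])[:,None]
def cloud(c):
    h,w=c["z_map"].shape;v,u=np.mgrid[:h,:w];d=np.stack([u,v,np.ones_like(u)],-1)@np.linalg.inv(c["mtx"]).T
    return (d*c["z_map"][...,None]*[1,-1,-1])@c["T"][:3,:3].T+c["T"][:3,3]
E
python3 - <<'E'
from h import *
t=np.load("top0.npz");s=np.load("side0.npz")
def crop(c,u,v,w,h,k): return cv2.resize(c["img"][v:v+h,u:u+w],None,fx=k,fy=k,interpolation=cv2.INTER_CUBIC)
a=crop(t,256,161,80,80,5);b=crop(s,281,172,90,80,5)[:400]
L1=crop(t,204,198,30,30,6);L2=crop(t,409,179,30,30,6)
L3=crop(s,303,147,30,30,6);L4=crop(s,315,326,30,30,6)
im=np.zeros((590,800,3),np.uint8);im[:400,:400]=a;im[:400,400:]=b[:,:400]
for i,x in enumerate((L1,L2,L3,L4)): im[405:585,i*195:i*195+180]=x
cv2.imwrite("pics/crop1.png",im)
# table/housing depth check & heights
for n,c in(("t",t),("s",s)):
    P=cloud(c); 
    for nm,g in (("small",(219,213) if n=="t" else (318,162)),("large",(424,194) if n=="t" else (330,341)),("head",(296,201) if n=="t" else (326,212))):
        r=45 if nm=="head" else 10
        Q=P[g[1]-r:g[1]+r,g[0]-r:g[0]+r].reshape(-1,3);Q=Q[(c["z_map"][g[1]-r:g[1]+r,g[0]-r:g[0]+r]>0).ravel()]
        hi=Q[(Q[:,2]>.02)&(Q[:,2]<.12)]
        print(n,nm,"table z",np.median(Q[Q[:,2]<.015][:,2]).round(4),"n",len(hi),"mid",((hi.max(0)+hi.min(0))/2).round(4),"ext",np.ptp(hi,axis=0).round(4),"zmax",hi[:,2].max().round(4))
E
```

```text
t small table z -0.0004 n 65 mid [0.4728 0.207  0.0276] ext [0.0231 0.0236 0.0151] zmax 0.0351
t large table z -0.0005 n 94 mid [ 0.5232 -0.3733  0.0289] ext [0.0299 0.0302 0.0175] zmax 0.0377
t head table z -0.0004 n 3132 mid [0.5175 0.0098 0.0557] ext [0.2422 0.2182 0.0711] zmax 0.0913
s small table z -0.0023 n 52 mid [0.4713 0.204  0.0253] ext [0.0232 0.0253 0.0106] zmax 0.0306
s large table z -0.0011 n 222 mid [ 0.5228 -0.3759  0.0275] ext [0.0293 0.0311 0.0146] zmax 0.0348
s head table z -0.0022 n 3012 mid [0.4954 0.0353 0.0542] ext [0.2419 0.2832 0.0683] zmax 0.0883
```

View pics/crop1.png

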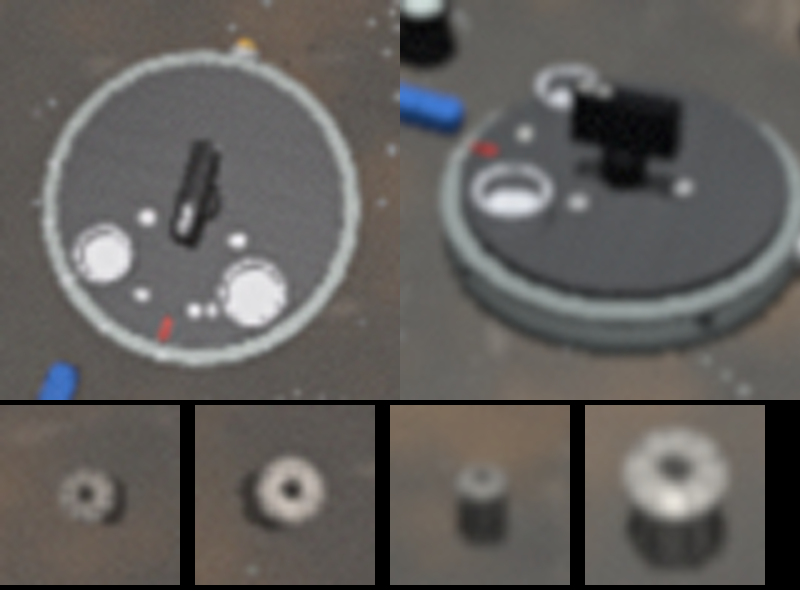

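The crop shows the left cup at (276.4,211.4) full-frame and the larger right cup at (306.6,219.4), with two dots beside it at about (295,223). The red pointer is at (289,227) and the white knob line at (293,205). So the left cup is pocket 1 and the right cup is pocket 2. I'll measure them in both views.

```bash
cat > m.py <<'E'
from h import *
def blobs(c,mask,z,box,amin):
    m=np.zeros_like(mask);u,v,w,h=box;m[v:v+h,u:u+w]=mask[v:v+h,u:u+w]
    n,l,st,ce=cv2.connectedComponentsWithStats(m)
    return [(ce[i].round(1),st[i][2:],ray(c,ce[i],z)[0].round(4)) for i in range(1,n) if st[i][4]>=amin]
if __name__=="__main__":
  for n in("top","side"):
    c=np.load(n+"0.npz");im=c["img"].astype(int);P=cloud(c);gray=im.mean(2)
    box=(256,161,80,80) if n=="top" else (281,172,90,80)
    print(n,"white z.0385/.0515");
    for b in blobs(c,(gray>190).astype(np.uint8),.0385,box,2): print(b, ray(c,b[0],.0515)[0][:2].round(4))
    red=((im[...,2]>im[...,1]+50)&(im[...,2]>im[...,0]+50)).astype(np.uint8)
    print("red",blobs(c,red,.0355,box,2))
    # disc by depth: z 30..40mm, outer ring 22..31 ; fit circle to outer contour of z>.015
    m=((P[...,2]>.02)&(P[...,2]<.05)&(c["z_map"]>0)).astype(np.uint8)
    mm=np.zeros_like(m);u,v,w,h=box;mm[v:v+h,u:u+w]=m[v:v+h,u:u+w]
    mm=cv2.morphologyEx(mm,cv2.MORPH_OPEN,np.ones((5,5),np.uint8))
    k=max(cv2.findContours(mm,0,2)[0],key=cv2.contourArea)
    e=cv2.fitEllipse(k);print("housing ellipse",e,ray(c,e[0],.027).round(4))
    q=ray(c,cv2.convexHull(k)[:,0],.027);print("minmax",q.min(0).round(4),q.max(0).round(4))
    b=((P[...,2]>.08)&(P[...,2]<.095)&(c["z_map"]>0)).astype(np.uint8)
    for x in blobs(c,b,.0875,box,5): print("knob top",x)
    pts=np.argwhere(b[v:v+h,u:u+w])[:,::-1]+[u,v];r=cv2.minAreaRect(ray(c,pts,.0875)[:,:2].astype(np.float32));print(r)
    for nm,bx,zt in(("small",(209,203,20,20) if n=="top" else (306,150,24,24),.031),("large",(412,182,24,24) if n=="top" else (316,326,30,30),.034)):
        t=((P[...,2]>zt-.006)&(P[...,2]<zt+.006)&(c["z_map"]>0)).astype(np.uint8)
        print(nm,blobs(c,t,zt,bx,8))
E
python3 m.py
```

```text
top white z.0385/.0515
(array([285., 204.]), array([3, 3, 5], dtype=int32), array([0.4949, 0.0183, 0.0385])) [0.4931 0.0171]
(array([276.8, 212. ]), array([ 9,  9, 66], dtype=int32), array([0.4727, 0.0409, 0.0385])) [0.4711 0.0395]
(array([303.2, 208.6]), array([3, 2, 5], dtype=int32), array([ 0.4815, -0.0324,  0.0385])) [ 0.4798 -0.033 ]
(array([306.5, 219.9]), array([12, 12, 96], dtype=int32), array([ 0.4498, -0.0414,  0.0385])) [ 0.4486 -0.0419]
(array([269. , 216.5]), array([1, 2, 2], dtype=int32), array([0.4603, 0.0626, 0.0385])) [0.4589 0.0608]
(array([284. , 219.5]), array([1, 2, 2], dtype=int32), array([0.4516, 0.0209, 0.0385])) [0.4503 0.0197]
(array([294.5, 222.5]), array([2, 2, 4], dtype=int32), array([ 0.443 , -0.0082,  0.0385])) [ 0.4418 -0.0091]
(array([298. , 222.5]), array([1, 2, 2], dtype=int32), array([ 0.4429, -0.0179,  0.0385])) [ 0.4417 -0.0186]
(array([276.5, 226. ]), array([2, 1, 2], dtype=int32), array([0.4338, 0.0416, 0.0385])) [0.4327 0.0401]
(array([288. , 231.2]), array([3, 2, 4], dtype=int32), array([0.419 , 0.0097, 0.0385])) [0.4182 0.0086]
red [(array([
[... 1165 characters left out ...]
297.7, 201.4]), array([4, 2, 7], dtype=int32), array([0.4314, 0.0054, 0.0355]))]
housing ellipse ((325.37493896484375, 213.80471801757812), (44.01952362060547, 74.98554229736328), 89.25260925292969) [[ 0.5011 -0.0279  0.027 ]]
minmax [ 0.4119 -0.1067  0.027 ] [0.5877 0.0643 0.027 ]
knob top (array([325.6, 191.9]), array([ 23,   8, 105], dtype=int32), array([ 0.5004, -0.0192,  0.0875]))
((0.5004847645759583, -0.020528854802250862), (0.01971154846251011, 0.05275053158402443), 74.8478775024414)
small [(array([318.2, 159.8]), array([ 9,  6, 40], dtype=int32), array([0.4721, 0.1978, 0.031 ]))]
large [(array([329.8, 337.5]), array([ 17,  16, 182], dtype=int32), array([ 0.5225, -0.3783,  0.034 ]))]
```

```bash
cat > d.py <<'E'
import sys,numpy as np
from station import sense
def delta(x,y,z,yaw=None):
    s=sense();R=s["ee_rot"];d=R.T@(np.array([x,y,z])-s["ee_pos"])
    cur=np.degrees(np.arctan2(R[1,1],R[0,1])); sp=0 if yaw is None else np.radians(cur-yaw)
    print("mm",(d*1000).round(1),"spin",round(float(sp),3),"yaw",cur.round(2),"pos",s["ee_pos"].round(4),"j6",s["joint_pos"][5].round(3),"w",round(s["grip_width"],4),"F",s["contact_force"].round(1),"t",s["time"])
if __name__=="__main__": delta(*map(float,sys.argv[1:]))
E
python3 d.py .4725 .2055 .10 29.2
```

```text
mm [-351.9 -173.2  131. ] spin 0.652 yaw 66.58 pos [0.2185 0.5044 0.2308] j6 -0.085 w 0.0853 F [-0.3  0.4 -0.5] t 0.1
```

Request:
jog_arm(
  steps=[
    {"x":-352,"y":-173,"z":131,"spin":0.652},
    {"x":-352,"y":-173,"z":131,"spin":0.652},
    {"x":-352,"y":-173,"z":131,"spin":0.652},
    {"x":-352,"y":-173,"z":131,"spin":0.652},
    {"x":-352,"y":-173,"z":131,"spin":0.652},
  ],
  force=40,
)

```text
schema error: expected keys x, y, z, spin, gripper
```

```bash
python3 d.py .4725 .2055 .10 29.2
```

```text
mm [-351.9 -173.2  131. ] spin 0.652 yaw 66.58 pos [0.2185 0.5044 0.2308] j6 -0.085 w 0.0853 F [-0.3  0.4 -0.5] t 0.1
```

Request:
jog_arm(
  steps=[
    {"x":-352,"y":-173,"z":131,"spin":0.652,"gripper":0},
    {"x":-352,"y":-173,"z":131,"spin":0.652,"gripper":0},
    {"x":-352,"y":-173,"z":131,"spin":0.652,"gripper":0},
    {"x":-352,"y":-173,"z":131,"spin":0.652,"gripper":0},
    {"x":-352,"y":-173,"z":131,"spin":0.652,"gripper":0},
  ],
  force=40,
)

```text
time: 0.6
ee_pos: [0.3731, 0.3225, 0.1514]
ee_rot: [[-0.484, 0.875, -0.0], [0.875, 0.484, -0.0], [-0.0, -0.0, -1.0]]
contact_force: [0.6, 1.3, 0.3]
grip_width: 0.0855
grip_force: 0.0
```

```bash
python3 d.py .4725 .2055 .10 29.2
```

```text
mm [-150.5   30.4   51.4] spin -0.005 yaw 28.92 pos [0.3731 0.3225 0.1514] j6 0.114 w 0.0855 F [0.6 1.3 0.3] t 0.6
```

Request:
jog_arm(
  steps=[
    {"x":-150.5,"y":30.5,"z":51,"spin":0,"gripper":0},
    {"x":-150.5,"y":30.5,"z":51,"spin":0,"gripper":0},
    {"x":-150.5,"y":30.5,"z":51,"spin":0,"gripper":0},
    {"x":-150.5,"y":30.5,"z":51,"spin":0,"gripper":0},
    {"x":-150.5,"y":30.5,"z":51,"spin":0,"gripper":0},
  ],
)

```text
time: 1.1
ee_pos: [0.4727, 0.2064, 0.1003]
ee_rot: [[-0.486, 0.874, -0.001], [0.874, 0.486, -0.0], [0.0, -0.001, -1.0]]
contact_force: [-0.2, 0.6, 0.1]
grip_width: 0.0853
grip_force: 0.0
```

```bash
python3 d.py .4725 .2055 .015 29.2; python3 - <<'E'
from station import eyes
import cv2,numpy as np
c=eyes.capture("top");s=eyes.capture("side")
f=lambda i:cv2.resize(i,None,fx=5,fy=5,interpolation=cv2.INTER_CUBIC)
cv2.imwrite("pics/c2.png",np.hstack([f(c["img"][170:250,180:260]),f(s["img"][110:190,278:358])]))
E
```

```text
mm [-0.7 -0.5 85.3] spin -0.002 yaw 29.06 pos [0.4727 0.2064 0.1003] j6 -0.186 w 0.0853 F [-0.2  0.6  0.1] t 1.1
```

View pics/c2.png

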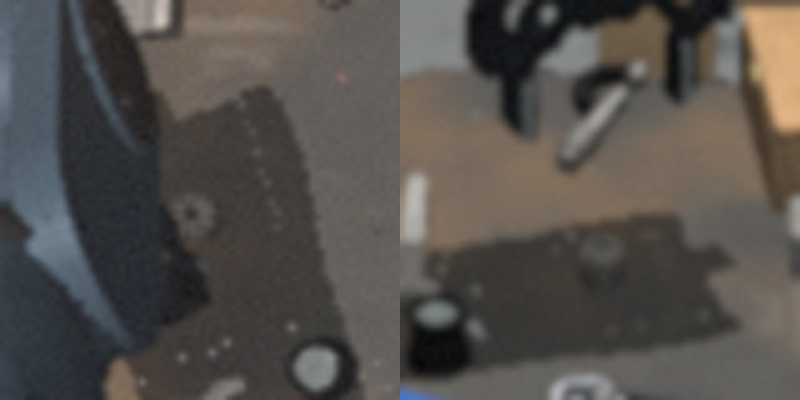

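The fingers straddle the collet: tips at crop x 520 and 683, midpoint 601, collet at 603. Descending now.

Request:
jog_arm(
  steps=[
    {"x":-0.5,"y":-0.5,"z":43,"spin":0,"gripper":0},
    {"x":-0.5,"y":-0.5,"z":75,"spin":0,"gripper":0},
    {"x":-0.5,"y":-0.5,"z":85,"spin":0,"gripper":0},
    {"x":-0.5,"y":-0.5,"z":85,"spin":0,"gripper":255},
    {"x":-0.5,"y":-0.5,"z":85,"spin":0,"gripper":255},
  ],
  force=40,
)

```text
time: 1.7
ee_pos: [0.4727, 0.2078, 0.0175]
ee_rot: [[-0.489, 0.872, 0.002], [0.872, 0.489, 0.001], [-0.0, 0.002, -1.0]]
contact_force: [0.7, 0.4, 0.2]
grip_width: 0.0592
grip_force: 0.0
```

Request:
jog_arm(
  steps=[
    {"x":0,"y":0,"z":0,"spin":0,"gripper":255},
    {"x":0,"y":0,"z":0,"spin":0,"gripper":255},
    {"x":0,"y":0,"z":0,"spin":0,"gripper":255},
    {"x":0,"y":0,"z":0,"spin":0,"gripper":255},
    {"x":0,"y":0,"z":0,"spin":0,"gripper":255},
  ],
)

```text
time: 2.2
ee_pos: [0.4728, 0.2072, 0.0174]
ee_rot: [[-0.488, 0.873, 0.002], [0.873, 0.488, 0.001], [-0.0, 0.002, -1.0]]
contact_force: [-2.1, -0.2, 11.3]
grip_width: 0.0234
grip_force: 38.7
```

Request:
jog_arm(
  steps=[
    {"x":0,"y":0,"z":-15,"spin":0,"gripper":255},
    {"x":0,"y":0,"z":-50,"spin":0,"gripper":255},
    {"x":0,"y":0,"z":-90,"spin":0,"gripper":255},
    {"x":0,"y":0,"z":-90,"spin":0,"gripper":255},
    {"x":0,"y":0,"z":-90,"spin":0,"gripper":255},
  ],
)

```text
time: 2.7
ee_pos: [0.4725, 0.2071, 0.1069]
ee_rot: [[-0.488, 0.873, 0.002], [0.873, 0.488, 0.001], [-0.0, 0.002, -1.0]]
contact_force: [-1.0, -0.2, -0.1]
grip_width: 0.0233
grip_force: 39.6
```

```bash
python3 d.py .4727 .0409 .11 29.2; python3 - <<'E'
from station import eyes,sense
from h import *
c=eyes.capture("top");s=eyes.capture("side")
p=proj(s,sense()["ee_pos"])[0].astype(int);print(p,proj(c,sense()["ee_pos"]))
u,v=p;f=lambda i:cv2.resize(i,None,fx=8,fy=8,interpolation=cv2.INTER_CUBIC)
t=c["img"][180:240,190:240];cv2.imwrite("pics/c3.png",np.hstack([f(s["img"][v-30:v+30,u-25:u+25]),f(t)]))
E
```

```text
mm [-145.1  -81.    -3.2] spin 0.0 yaw 29.21 pos [0.4725 0.2071 0.1069] j6 -0.187 w 0.0233 F [-1.  -0.2 -0.1] t 2.7
[318 135] [[210.33537874 209.93107081]]
```

View pics/c3.png

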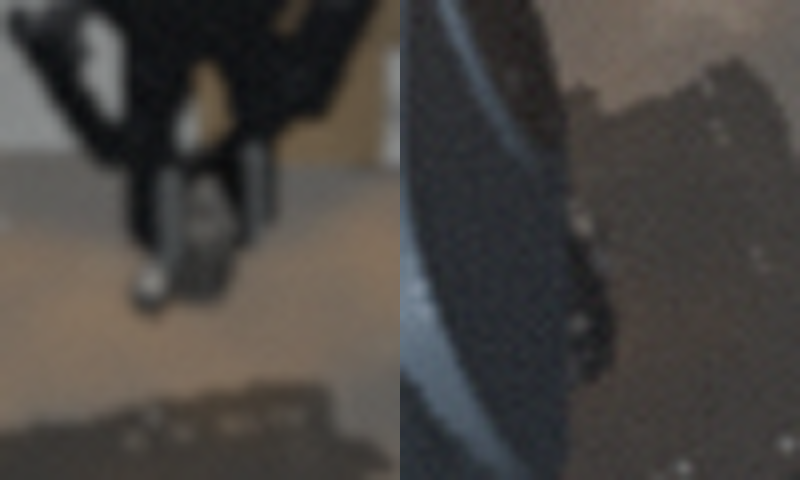

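The small collet is held upright, foot at crop (205,300), between the fingers at x 165 and 255. Moving over cup 1.

Request:
jog_arm(
  steps=[
    {"x":-144,"y":-81.5,"z":-3,"spin":0,"gripper":255},
    {"x":-144,"y":-81.5,"z":-3,"spin":0,"gripper":255},
    {"x":-144,"y":-81.5,"z":-3,"spin":0,"gripper":255},
    {"x":-144,"y":-81.5,"z":-3,"spin":0,"gripper":255},
    {"x":-144,"y":-81.5,"z":-3,"spin":0,"gripper":255},
  ],
)

```text
time: 3.3
ee_pos: [0.4708, 0.0396, 0.1081]
ee_rot: [[-0.485, 0.874, -0.002], [0.874, 0.485, -0.0], [0.001, -0.002, -1.0]]
contact_force: [-0.3, 0.5, -0.6]
grip_width: 0.0228
grip_force: 39.6
```

```bash
python3 d.py .4715 .0415 .056 29.2; python3 - <<'E'
from station import eyes,sense
from h import *
s=eyes.capture("side");c=eyes.capture("top")
p=sense()["ee_pos"];foot=p-[0,0,.0174]
print(proj(s,foot),proj(c,foot),proj(s,[.472,.0405,.0515]))
u,v=proj(s,[.472,.0405,.07])[0].astype(int);f=lambda i:cv2.resize(i,None,fx=8,fy=8,interpolation=cv2.INTER_CUBIC)
print(u,v)
cv2.imwrite("pics/c4.png",np.hstack([f(s["img"][v-35:v+35,u-25:u+25]),f(c["img"][180:250,250:300])]))
E
```

```text
mm [ 1.2  1.6 52.1] spin -0.003 yaw 29.04 pos [0.4708 0.0396 0.1081] j6 -0.521 w 0.0228 F [-0.3  0.5 -0.6] t 3.3
[[314.49897904 175.09781042]] [[274.29115762 210.27103915]] [[314.9319713  188.18178229]]
314 182
```

View pics/c4.png

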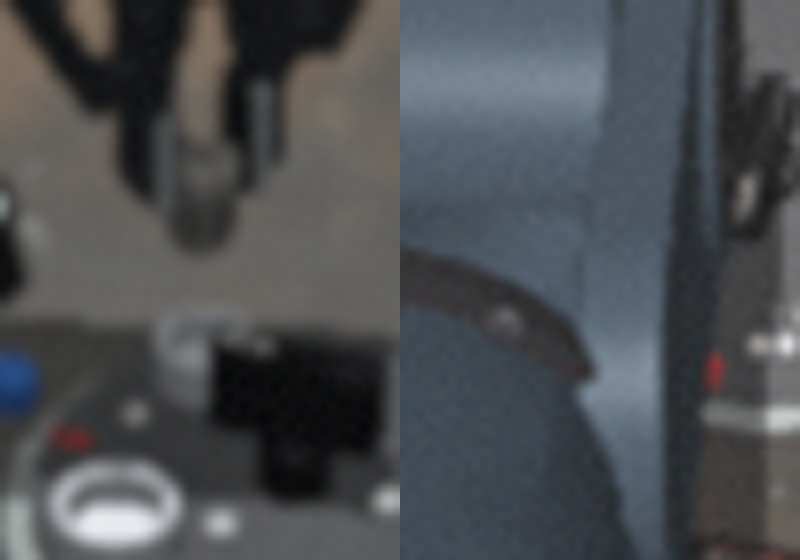

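The side crop shows the collet's foot at about (202,238) and the cup 1 rim at about (208,346). Both sit about 2 px below prediction, so their relative position agrees to within about 2 mm. Lowering in stages.

Request:
jog_arm(
  steps=[
    {"x":0.8,"y":2.4,"z":25,"spin":0,"gripper":255},
    {"x":0.8,"y":2.4,"z":34,"spin":0,"gripper":255},
    {"x":0.8,"y":2.4,"z":40,"spin":0,"gripper":255},
    {"x":0.8,"y":2.4,"z":46,"spin":0,"gripper":255},
    {"x":0.8,"y":2.4,"z":46,"spin":0,"gripper":255},
  ],
)

```text
time: 3.9
ee_pos: [0.4728, 0.0436, 0.0627]
ee_rot: [[-0.489, 0.872, -0.001], [0.872, 0.489, -0.0], [0.0, -0.001, -1.0]]
contact_force: [-0.3, -0.9, -1.0]
grip_width: 0.0232
grip_force: 39.6
```

```bash
python3 d.py .4725 .0415 .0555 29.2;python3 -c "
from station import eyes
eyes.capture('side')";python3 d.py .4725 .0415 .0555 29.2
```

```text
mm [-1.7 -1.3  7.2] spin 0.001 yaw 29.25 pos [0.4728 0.0436 0.0627] j6 -0.517 w 0.0232 F [-0.3 -0.9 -1. ] t 3.9
mm [-1.5 -1.4  7.6] spin 0.001 yaw 29.23 pos [0.473  0.0435 0.0631] j6 -0.517 w 0.0229 F [ 0.4 -1.1 -1.6] t 3.95
```

Request:
jog_arm(
  steps=[
    {"x":-1.6,"y":-1.2,"z":1,"spin":0,"gripper":255},
    {"x":-1.6,"y":-1.2,"z":4,"spin":0,"gripper":255},
    {"x":-1.6,"y":-1.2,"z":6.5,"spin":0,"gripper":255},
    {"x":-1.6,"y":-1.2,"z":7.5,"spin":0,"gripper":255},
    {"x":-1.6,"y":-1.2,"z":7.5,"spin":0,"gripper":255},
  ],
)

```text
time: 4.45
ee_pos: [0.473, 0.0413, 0.0559]
ee_rot: [[-0.488, 0.873, 0.0], [0.873, 0.488, -0.0], [-0.0, 0.0, -1.0]]
contact_force: [-1.0, -1.3, 5.2]
grip_width: 0.0231
grip_force: 40.0
```

Request:
jog_arm(
  steps=[
    {"x":0,"y":0,"z":0,"spin":0,"gripper":120},
    {"x":0,"y":0,"z":0,"spin":0,"gripper":120},
    {"x":0,"y":0,"z":0,"spin":0,"gripper":120},
    {"x":0,"y":0,"z":-10,"spin":0,"gripper":120},
    {"x":0,"y":0,"z":-50,"spin":0,"gripper":120},
  ],
)

```text
time: 4.95
ee_pos: [0.4709, 0.0414, 0.1041]
ee_rot: [[-0.488, 0.873, -0.006], [0.873, 0.488, 0.0], [0.003, -0.005, -1.0]]
contact_force: [0.5, -0.1, 0.7]
grip_width: 0.0452
grip_force: 0.0
```

```bash
python3 d.py .523 -.3735 .15 -45; python3 - <<'E'
from station import eyes,sense
from h import *
s=eyes.capture("side")
u,v=proj(s,[.472,.0405,.07])[0].astype(int);f=lambda i:cv2.resize(i,None,fx=8,fy=8,interpolation=cv2.INTER_CUBIC)
cv2.imwrite("pics/c5.png",f(s["img"][v-35:v+35,u-25:u+25]))
E
```

```text
mm [-387.4 -157.3  -46.2] spin 1.295 yaw 29.22 pos [0.4709 0.0414 0.1041] j6 -0.521 w 0.0452 F [ 0.5 -0.1  0.7] t 4.95
```

View pics/c5.png

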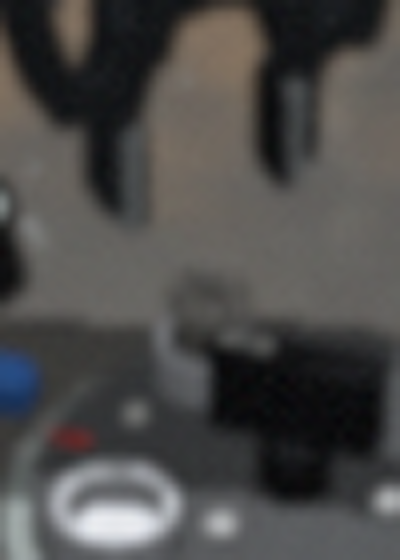

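The small collet stands in cup 1, its head at crop (205,300). Going to the large collet.

Request:
jog_arm(
  steps=[
    {"x":0,"y":0,"z":-46,"spin":0.15,"gripper":0},
    {"x":-387.4,"y":-157.3,"z":-46,"spin":1.295,"gripper":0},
    {"x":-387.4,"y":-157.3,"z":-46,"spin":1.295,"gripper":0},
    {"x":-387.4,"y":-157.3,"z":-46,"spin":1.295,"gripper":0},
    {"x":-387.4,"y":-157.3,"z":-46,"spin":1.295,"gripper":0},
  ],
)

```text
time: 5.5
ee_pos: [0.4977, -0.1591, 0.1526]
ee_rot: [[0.244, 0.97, 0.001], [0.97, -0.244, -0.0], [-0.0, 0.001, -1.0]]
contact_force: [2.1, 0.6, 0.6]
grip_width: 0.0854
grip_force: 0.0
```

```bash
python3 d.py .5225 -.3735 .1 -45
```

```text
mm [-201.9   76.2   52.7] spin 0.539 yaw -14.09 pos [ 0.4977 -0.1591  0.1526] j6 -0.153 w 0.0854 F [2.1 0.6 0.6] t 5.5
```

Request:
jog_arm(
  steps=[
    {"x":-202,"y":76,"z":53,"spin":0.54,"gripper":0},
    {"x":-202,"y":76,"z":53,"spin":0.54,"gripper":0},
    {"x":-202,"y":76,"z":53,"spin":0.54,"gripper":0},
    {"x":-202,"y":76,"z":53,"spin":0.54,"gripper":0},
    {"x":-202,"y":76,"z":53,"spin":0.54,"gripper":0},
  ],
)

```text
time: 6.0
ee_pos: [0.5229, -0.375, 0.0981]
ee_rot: [[0.707, 0.707, 0.0], [0.707, -0.707, -0.001], [-0.0, 0.001, -1.0]]
contact_force: [0.2, 0.8, 0.1]
grip_width: 0.0853
grip_force: 0.0
```

Request:
jog_arm(
  steps=[
    {"x":0,"y":0,"z":0,"spin":0,"gripper":0},
  ],
)

```text
time: 6.1
ee_pos: [0.5229, -0.3739, 0.0981]
ee_rot: [[0.705, 0.709, -0.0], [0.709, -0.705, -0.0], [-0.0, 0.0, -1.0]]
contact_force: [-0.4, 0.6, -0.2]
grip_width: 0.0853
grip_force: 0.0
```

```bash
python3 d.py .5225 -.3735 .018 -45
```

```text
mm [ 0.1 -0.6 80.1] spin 0.003 yaw -44.85 pos [ 0.5229 -0.3739  0.0981] j6 0.09 w 0.0853 F [-0.4  0.6 -0.2] t 6.1
```

Request:
jog_arm(
  steps=[
    {"x":0,"y":-0.5,"z":43,"spin":0,"gripper":0},
    {"x":0,"y":-0.5,"z":70,"spin":0,"gripper":0},
    {"x":0,"y":-0.5,"z":79,"spin":0,"gripper":0},
    {"x":0,"y":-0.5,"z":79,"spin":0,"gripper":0},
    {"x":0,"y":-0.5,"z":79,"spin":0,"gripper":255},
  ],
  force=40,
)

```text
time: 6.6
ee_pos: [0.5239, -0.3712, 0.0213]
ee_rot: [[0.703, 0.711, 0.002], [0.711, -0.703, -0.001], [0.0, 0.002, -1.0]]
contact_force: [0.5, -0.2, 0.8]
grip_width: 0.0731
grip_force: 0.0
```

Request:
jog_arm(
  steps=[
    {"x":0,"y":0,"z":0,"spin":0,"gripper":255},
    {"x":0,"y":0,"z":0,"spin":0,"gripper":255},
    {"x":0,"y":0,"z":0,"spin":0,"gripper":255},
    {"x":0,"y":0,"z":0,"spin":0,"gripper":255},
    {"x":0,"y":0,"z":0,"spin":0,"gripper":255},
  ],
)

```text
time: 7.1
ee_pos: [0.5235, -0.3713, 0.0206]
ee_rot: [[0.703, 0.711, 0.001], [0.711, -0.703, -0.001], [0.0, 0.001, -1.0]]
contact_force: [-1.6, 0.3, 6.3]
grip_width: 0.0281
grip_force: 39.0
```

Request:
jog_arm(
  steps=[
    {"x":0,"y":0,"z":-15,"spin":0,"gripper":255},
    {"x":0,"y":0,"z":-60,"spin":0,"gripper":255},
    {"x":0,"y":0,"z":-100,"spin":0,"gripper":255},
    {"x":0,"y":0,"z":-100,"spin":0,"gripper":255},
    {"x":0,"y":0,"z":-100,"spin":0,"gripper":255},
  ],
)

```text
time: 7.6
ee_pos: [0.5233, -0.3712, 0.1212]
ee_rot: [[0.703, 0.711, 0.002], [0.711, -0.703, -0.001], [0.0, 0.002, -1.0]]
contact_force: [-1.0, 0.5, -1.2]
grip_width: 0.028
grip_force: 39.7
```

```bash
python3 d.py .4512 -.04 .12 -45
```

```text
mm [ 184.8 -284.2    0.6] spin 0.005 yaw -44.69 pos [ 0.5233 -0.3712  0.1212] j6 0.091 w 0.028 F [-1.   0.5 -1.2] t 7.6
```

Request:
jog_arm(
  steps=[
    {"x":184.8,"y":-284.2,"z":0,"spin":0,"gripper":255},
    {"x":184.8,"y":-284.2,"z":0,"spin":0,"gripper":255},
    {"x":184.8,"y":-284.2,"z":0,"spin":0,"gripper":255},
    {"x":184.8,"y":-284.2,"z":0,"spin":0,"gripper":255},
    {"x":184.8,"y":-284.2,"z":0,"spin":0,"gripper":255},
  ],
)

```text
time: 8.1
ee_pos: [0.4683, -0.1247, 0.1187]
ee_rot: [[0.704, 0.711, -0.002], [0.711, -0.704, 0.001], [-0.001, -0.002, -1.0]]
contact_force: [0.6, 0.3, -1.0]
grip_width: 0.0282
grip_force: 39.8
```

```bash
python3 d.py .4512 -.04 .11 -45
```

```text
mm [ 48.1 -71.8   8.8] spin 0.005 yaw -44.72 pos [ 0.4683 -0.1247  0.1187] j6 0.424 w 0.0282 F [ 0.6  0.3 -1. ] t 8.1
```

Request:
jog_arm(
  steps=[
    {"x":48.1,"y":-71.8,"z":9,"spin":0,"gripper":255},
    {"x":48.1,"y":-71.8,"z":9,"spin":0,"gripper":255},
    {"x":48.1,"y":-71.8,"z":9,"spin":0,"gripper":255},
    {"x":48.1,"y":-71.8,"z":9,"spin":0,"gripper":255},
    {"x":48.1,"y":-71.8,"z":9,"spin":0,"gripper":255},
  ],
)

```text
time: 8.6
ee_pos: [0.4528, -0.0427, 0.1104]
ee_rot: [[0.704, 0.711, -0.0], [0.711, -0.704, -0.0], [-0.0, -0.0, -1.0]]
contact_force: [0.2, 0.2, -0.4]
grip_width: 0.0281
grip_force: 39.8
```

```bash
python3 - <<'E'
from station import eyes,sense
from h import *
s=eyes.capture("side")
p=sense()["ee_pos"];print(proj(s,p-[0,0,.0206]),proj(s,[.45,-.0415,.0515]))
u,v=proj(s,[.45,-.0415,.075])[0].astype(int);f=lambda i:cv2.resize(i,None,fx=8,fy=8,interpolation=cv2.INTER_CUBIC)
print(u,v);cv2.imwrite("pics/c6.png",f(s["img"][v-35:v+35,u-25:u+35]))
E
python3 d.py .4512 -.04 .07 -45
```

```text
[[304.59020905 196.67693502]] [[303.69122284 208.95280538]]
303 201
mm [ 0.9 -3.2 40.4] spin 0.004 yaw -44.76 pos [ 0.4529 -0.0429  0.1104] j6 0.585 w 0.0282 F [ 0.6  0.7 -1. ] t 8.65
```

View pics/c6.png

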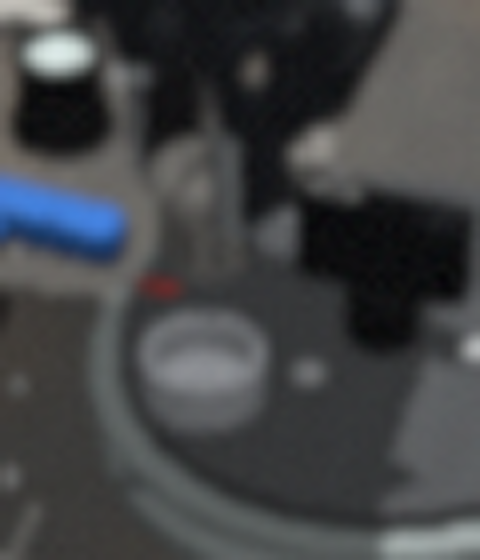

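The side crop shows cup 2's rim centred at about (203,350) and the collet's foot at about (208,262), close to the predictions. Lowering in stages.

Request:
jog_arm(
  steps=[
    {"x":1.2,"y":-3.4,"z":15,"spin":0,"gripper":255},
    {"x":1.2,"y":-3.4,"z":26,"spin":0,"gripper":255},
    {"x":1.2,"y":-3.4,"z":34,"spin":0,"gripper":255},
    {"x":1.2,"y":-3.4,"z":34,"spin":0,"gripper":255},
    {"x":1.2,"y":-3.4,"z":34,"spin":0,"gripper":255},
  ],
)

```text
time: 9.15
ee_pos: [0.4512, -0.039, 0.0766]
ee_rot: [[0.704, 0.711, -0.0], [0.711, -0.704, 0.0], [-0.0, -0.0, -1.0]]
contact_force: [0.0, -0.4, -0.4]
grip_width: 0.0278
grip_force: 39.8
```

```bash
python3 d.py .4512 -.0397 .0595 -45
```

```text
mm [-0.5  0.5 17.1] spin 0.005 yaw -44.71 pos [ 0.4512 -0.039   0.0766] j6 0.591 w 0.0278 F [ 0.  -0.4 -0.4] t 9.15
```

Request:
jog_arm(
  steps=[
    {"x":-0.5,"y":0.5,"z":4,"spin":0,"gripper":255},
    {"x":-0.5,"y":0.5,"z":8,"spin":0,"gripper":255},
    {"x":-0.5,"y":0.5,"z":12,"spin":0,"gripper":255},
    {"x":-0.5,"y":0.5,"z":15.5,"spin":0,"gripper":255},
    {"x":-0.5,"y":0.5,"z":17,"spin":0,"gripper":255},
  ],
)

```text
time: 9.65
ee_pos: [0.4509, -0.0394, 0.0592]
ee_rot: [[0.703, 0.711, -0.001], [0.711, -0.703, 0.0], [-0.0, -0.0, -1.0]]
contact_force: [0.2, -0.2, 1.6]
grip_width: 0.028
grip_force: 40.1
```

Request:
jog_arm(
  steps=[
    {"x":0,"y":0,"z":0,"spin":0,"gripper":115},
    {"x":0,"y":0,"z":0,"spin":0,"gripper":115},
    {"x":0,"y":0,"z":0,"spin":0,"gripper":115},
    {"x":0,"y":0,"z":-10,"spin":0,"gripper":115},
    {"x":0,"y":0,"z":-50,"spin":0,"gripper":115},
  ],
)

```text
time: 10.15
ee_pos: [0.4493, -0.0392, 0.1084]
ee_rot: [[0.703, 0.711, -0.006], [0.711, -0.703, 0.001], [-0.003, -0.005, -1.0]]
contact_force: [1.7, -0.8, 1.3]
grip_width: 0.0467
grip_force: 0.0
```

Request:
jog_arm(
  steps=[
    {"x":0,"y":0,"z":-40,"spin":-0.15,"gripper":115},
    {"x":0,"y":0,"z":-60,"spin":-0.3,"gripper":115},
    {"x":0,"y":0,"z":-60,"spin":-0.45,"gripper":115},
    {"x":0,"y":0,"z":-60,"spin":-0.6,"gripper":115},
    {"x":0,"y":0,"z":-60,"spin":-0.75,"gripper":115},
  ],
)

```text
time: 10.65
ee_pos: [0.4511, -0.0395, 0.1706]
ee_rot: [[0.024, 1.0, 0.001], [1.0, -0.024, -0.0], [-0.0, 0.001, -1.0]]
contact_force: [-0.5, -0.3, 0.4]
grip_width: 0.0467
grip_force: 0.0
```

Request:
jog_arm(
  steps=[
    {"x":0,"y":0,"z":0,"spin":-0.15,"gripper":115},
    {"x":0,"y":0,"z":0,"spin":-0.3,"gripper":115},
    {"x":0,"y":0,"z":0,"spin":-0.45,"gripper":115},
    {"x":0,"y":0,"z":0,"spin":-0.6,"gripper":115},
    {"x":0,"y":0,"z":0,"spin":-0.75,"gripper":115},
  ],
)

```text
time: 11.15
ee_pos: [0.4511, -0.0395, 0.1704]
ee_rot: [[-0.664, 0.748, 0.001], [0.748, 0.664, -0.0], [-0.001, 0.0, -1.0]]
contact_force: [-0.1, -0.6, 0.2]
grip_width: 0.0471
grip_force: 0.0
```

```bash
python3 d.py .502 -.012 .13 74.7; python3 - <<'E'
from station import eyes,sense
from h import *
s=eyes.capture("side");c=eyes.capture("top")
f=lambda i:cv2.resize(i,None,fx=5,fy=5,interpolation=cv2.INTER_CUBIC)
cv2.imwrite("pics/c7.png",np.hstack([f(s["img"][170:250,281:361]),f(c["img"][161:241,256:336])]))
E
```

```text
mm [-13.2  56.3  40.4] spin -0.578 yaw 41.61 pos [ 0.4511 -0.0395  0.1704] j6 -0.916 w 0.0471 F [-0.1 -0.6  0.2] t 11.15
```

View pics/c7.png

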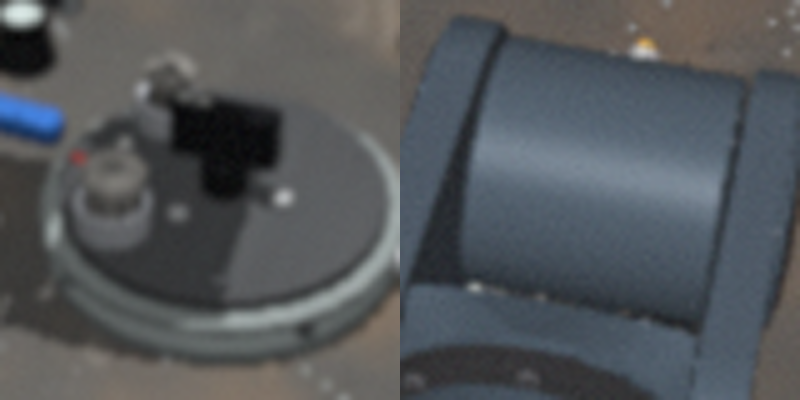

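Both collets stand in their cups: small at left crop (170,85), large at (113,180), pointer still at rest at (80,158). Going to the knob.

Request:
jog_arm(
  steps=[
    {"x":-13.2,"y":56.3,"z":0,"spin":-0.15,"gripper":115},
    {"x":-13.2,"y":56.3,"z":20,"spin":-0.3,"gripper":115},
    {"x":-13.2,"y":56.3,"z":40,"spin":-0.45,"gripper":115},
    {"x":-13.2,"y":56.3,"z":40,"spin":-0.578,"gripper":115},
    {"x":-13.2,"y":56.3,"z":40,"spin":-0.578,"gripper":115},
  ],
)

```text
time: 11.75
ee_pos: [0.502, -0.0122, 0.1295]
ee_rot: [[-0.962, 0.272, -0.001], [0.272, 0.962, 0.0], [0.001, -0.0, -1.0]]
contact_force: [0.5, -0.1, -0.1]
grip_width: 0.0468
grip_force: 0.0
```

Request:
jog_arm(
  steps=[
    {"x":0,"y":0,"z":0,"spin":0,"gripper":115},
  ],
)

```text
time: 11.85
ee_pos: [0.5024, -0.0123, 0.1302]
ee_rot: [[-0.961, 0.276, 0.001], [0.276, 0.961, -0.0], [-0.001, 0.0, -1.0]]
contact_force: [0.6, -0.7, -0.3]
grip_width: 0.0473
grip_force: 0.0
```

```bash
python3 d.py .502 -.012 .064 74.7
```

```text
mm [ 0.5  0.2 66.2] spin -0.012 yaw 74.0 pos [ 0.5024 -0.0123  0.1302] j6 -1.409 w 0.0473 F [ 0.6 -0.7 -0.3] t 11.85
```

Request:
jog_arm(
  steps=[
    {"x":0.5,"y":0.2,"z":30,"spin":-0.012,"gripper":115},
    {"x":0.5,"y":0.2,"z":55,"spin":-0.012,"gripper":115},
    {"x":0.5,"y":0.2,"z":66,"spin":-0.012,"gripper":115},
    {"x":0.5,"y":0.2,"z":66,"spin":-0.012,"gripper":115},
    {"x":0.5,"y":0.2,"z":66,"spin":-0.012,"gripper":255},
  ],
  force=20,
)

```text
time: 12.35
ee_pos: [0.5023, -0.0121, 0.0645]
ee_rot: [[-0.966, 0.259, 0.001], [0.259, 0.966, -0.0], [-0.001, 0.0, -1.0]]
contact_force: [0.6, 0.3, -0.5]
grip_width: 0.0334
grip_force: 0.0
```

Request:
jog_arm(
  steps=[
    {"x":0,"y":0,"z":0,"spin":0,"gripper":255},
    {"x":0,"y":0,"z":0,"spin":0,"gripper":255},
    {"x":0,"y":0,"z":0,"spin":0,"gripper":255},
    {"x":0,"y":0,"z":0,"spin":0,"gripper":255},
  ],
)

```text
time: 12.75
ee_pos: [0.5027, -0.0112, 0.0649]
ee_rot: [[-0.966, 0.259, 0.003], [0.259, 0.966, 0.001], [-0.002, 0.002, -1.0]]
contact_force: [1.0, 8.8, 3.5]
grip_width: 0.0135
grip_force: 22.9
```

```bash
python3 d.py .502 -.012 .064 74.7; python3 -c "
from station import sense
s=sense();print(s['ft_torque'],s['ee_rot'].T@s['contact_force'],s['grip_force'])"
```

```text
mm [ 0.5 -1.   0.9] spin 0.005 yaw 75.01 pos [ 0.5027 -0.0112  0.0649] j6 -1.426 w 0.0135 F [1.  8.8 3.5] t 12.75
[ 1.14382777 -0.15526765 -0.01530123] [ 1.33536888  8.71429658 -3.53658859] 22.922755479812622
```

Request:
jog_arm(
  steps=[
    {"x":0,"y":1,"z":0,"spin":0,"gripper":255},
    {"x":0,"y":1.5,"z":0,"spin":0,"gripper":255},
    {"x":0,"y":1.5,"z":0,"spin":0,"gripper":255},
    {"x":0,"y":1.5,"z":0,"spin":0,"gripper":255},
  ],
  force=60,
)

```text
time: 13.15
ee_pos: [0.5027, -0.0111, 0.065]
ee_rot: [[-0.966, 0.258, 0.002], [0.258, 0.966, -0.001], [-0.002, -0.001, -1.0]]
contact_force: [-3.0, -4.3, 7.4]
grip_width: 0.0126
grip_force: 59.6
```

```bash
cat > f.py <<'E'
from station import sense
import numpy as np
s=sense();R=s['ee_rot'];yaw=np.degrees(np.arctan2(R[1,1],R[0,1]))
print("tau",s['ft_torque'].round(3),"Ftool",(R.T@s['contact_force']).round(1),"grip",s['grip_force'],s['grip_width'],"q",np.radians(75.0-yaw).round(3),"pos",s['ee_pos'].round(4),"j6",s['joint_pos'][5],s['time'])
E
python3 f.py
```

```text
tau [-0.915  0.418 -0.079] Ftool [ 1.8 -4.9 -7.4] grip 59.603787660598755 0.012596577051521682 q -0.001 pos [ 0.5027 -0.0111  0.065 ] j6 -1.4229718824025155 13.15
```

Request:
jog_arm(
  steps=[
    {"x":0,"y":-0.4,"z":0,"spin":0.1,"gripper":255},
    {"x":0,"y":-0.4,"z":0,"spin":0.2,"gripper":255},
    {"x":0,"y":-0.4,"z":0,"spin":0.3,"gripper":255},
    {"x":0,"y":-0.4,"z":0,"spin":0.4,"gripper":255},
    {"x":0,"y":-0.4,"z":0,"spin":0.4,"gripper":255},
  ],
)

```text
time: 13.65
ee_pos: [0.5026, -0.0113, 0.065]
ee_rot: [[-0.787, 0.616, 0.002], [0.616, 0.787, -0.001], [-0.002, 0.0, -1.0]]
contact_force: [-2.8, -2.6, 8.0]
grip_width: 0.0129
grip_force: 59.6
```

```bash
python3 f.py
```

```text
tau [-0.701  0.514  0.062] Ftool [ 0.6 -3.7 -8. ] grip 59.64788854122162 0.012887808995343768 q 0.402 pos [ 0.5026 -0.0113  0.065 ] j6 -1.0205716957391144 13.65
```

First click at q = 0.40, forces small. On to the second click.

Request:
jog_arm(
  steps=[
    {"x":0,"y":0,"z":0,"spin":0.1,"gripper":255},
    {"x":0,"y":0,"z":0,"spin":0.2,"gripper":255},
    {"x":0,"y":0,"z":0,"spin":0.3,"gripper":255},
    {"x":0,"y":0,"z":0,"spin":0.4,"gripper":255},
    {"x":0,"y":0,"z":0,"spin":0.4,"gripper":255},
  ],
)

```text
time: 14.15
ee_pos: [0.5023, -0.0115, 0.065]
ee_rot: [[-0.485, 0.874, 0.001], [0.874, 0.485, -0.001], [-0.002, 0.0, -1.0]]
contact_force: [-4.7, -5.5, 8.6]
grip_width: 0.0129
grip_force: 59.8
```

```bash
python3 f.py
```

```text
tau [-0.944  0.848  0.063] Ftool [-2.5 -6.7 -8.6] grip 59.82488751411438 0.01293009080320583 q 0.802 pos [ 0.5023 -0.0115  0.065 ] j6 -0.6205762294582879 14.15
```

Second click at q = 0.80. On to the third.

Request:
jog_arm(
  steps=[
    {"x":0,"y":-0.3,"z":0,"spin":0.1,"gripper":255},
    {"x":0,"y":-0.5,"z":0,"spin":0.2,"gripper":255},
    {"x":0,"y":-0.5,"z":0,"spin":0.3,"gripper":255},
    {"x":0,"y":-0.5,"z":0,"spin":0.4,"gripper":255},
    {"x":0,"y":-0.5,"z":0,"spin":0.4,"gripper":255},
  ],
)

```text
time: 14.65
ee_pos: [0.5021, -0.0116, 0.065]
ee_rot: [[-0.106, 0.994, 0.001], [0.994, 0.106, -0.001], [-0.001, 0.001, -1.0]]
contact_force: [-1.6, -3.2, 8.7]
grip_width: 0.0128
grip_force: 59.7
```

```bash
python3 f.py; python3 - <<'E'
from station import eyes
from h import *
s=eyes.capture("side")
cv2.imwrite("pics/c8.png",cv2.resize(s["img"][155:255,271:381],None,fx=6,fy=6,interpolation=cv2.INTER_CUBIC))
E
```

```text
tau [-0.71   0.653  0.123] Ftool [-3.  -1.9 -8.7] grip 59.72934186458588 0.01281942498570155 q 1.202 pos [ 0.5021 -0.0116  0.065 ] j6 -0.2211982365966061 14.65
```

View pics/c8.png

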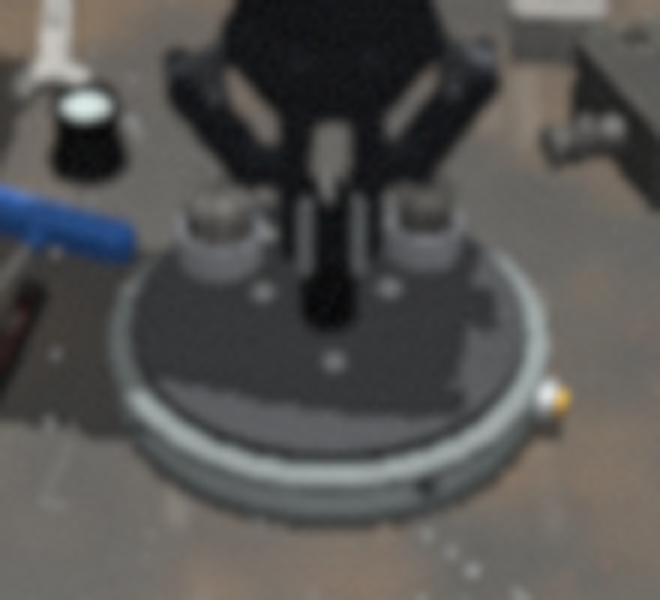

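The dial has turned with the knob: cups at (220,235) and (425,230), symmetric about the gripped bar at (330,240), and both collets are standing. Measured q is 1.20 with about 0.12 N m of torque, so I'm handing in.

```bash
python3 -c "
from station import order
print(order.job_done())"
```

```text
the job is handed in; nothing more can be done
None
```

The job is handed in at 14.7 s: the small collet stands in the one-dot cup, the large collet in the two-dot cup, and the gripper is still holding the knob at the third click (measured 1.20 rad); the vee block, ring and loupe were not touched.

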